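# Stack tea tins in the sinking tin dispenser

### The arm

A 6-joint arm with a two-finger parallel gripper is mounted at the origin on a cart in front of the work surface, level with it; the furniture and walls round the work are solid. World frame = base frame: x ahead of the robot, y to its left, z up, the work surface at z = 0. Lengths are in mm, angles in rad, forces in N, time in s.
With the tool pointing down it reaches from about 275 to 750 mm from the base axis. Payload 10.2 kg.
Tool frame: the origin (TCP) lies at the centre of the arm's flange, where the gripper is bolted on; the fingertips stand 173 mm ahead of it and the grasp point (between the pads) lies 155 mm ahead of it; z points along the fingers, y is the line along which they close (so a half turn about z gives the same grasp; the last joint's range is limited). The gripper opens to 85 mm and grips with 20 to 120 N. Pads are 22 mm wide; open, the fingers measure 114 mm over their backs; the gripper's body (76 mm by 85 mm) begins 54 mm behind the grasp point. The pads swing forward as they close: fully open they stand 13 mm farther back than shut.
Start: joints at [1.123, 0.313, 1.498, -0, 1.331, -0.223], TCP at [117.042, 511.795, 404.694] pointing down, gripper open.
Joint ranges: [-2.94, 2.94], [-0.97, 2.17], [0.19, 2.56], [-1.23, 4.37], [0.02, 3.11], [-2.88, 2.88]. Speed limits (rad/s): [2.39, 2.39, 3.01, 3.14, 3.14, 3.14].

### API

Orientations are given as a unit quaternion [w, x, y, z].
In Python, from rig import ctrl, cam, monitor gives the robot as it stands (ctrl), with the cameras (cam) and the readings (monitor).
- The arm moves only by the shell command python3 steer.py 'ROWS' [OPENING] [FORCE]. ROWS is a JSON list of rows, 1 to 8 of them, each an object with the fields pos (a list: dx, dy, dz in parts of the range, where 1.0 means 600 mm), r (a list: a rotation vector rx, ry, rz in shares of pi rad (1.0 is pi rad)); a field left out counts as zero; each row is the pose to reach, as a shift and turn from the pose commanded when the command began, along the tool's axes at that moment; what a row does not reach only later rows make up. A row lasts 1/10 s, in which the tool goes at most 50 mm and 0.15 rad, less where a joint would pass 70% of its speed; a pose out of reach is approached as far as the arm can. OPENING is the opening from 0.0 (shut) to 1.0 (fully open), set as the command begins (- or left out keeps the last). The fingers move at their own pace and stop on an object; FORCE is the grip in N (left out, the last holds). Time passes only in rows, so rows that do not move let the fingers close. It prints the time, the measured TCP pose, the force, the opening and the grip force at its end. No shift or turn number may pass 1 either way. Input that does not fit is refused with a message, and nothing moves.
- monitor.sense(): the state, without advancing time (a new reading comes with each control period).
- cam.capture(name): name is "side" or "top"; returns the picture (480x640x3 uint8, red, green, blue); there is no depth.
- cam.calibration(name): a dict with "fx", "fy", "cx", "cy" (pixels), "position" and "attitude" of the camera in the world. Camera axes: x right, y down, z forward; pixel columns grow to the right and rows downward; lengths in mm; the calibration is good to about 2 mm. A picture is of the moment at which its call begins. calibration takes no time and is no camera call.
- ctrl.finish_job(): hands the job in; it is judged then, once.
The state is a dict: "time_s": time; "joints": joint angles; "dq": joint speeds; "tau": joint torques, N m; "eef_pos": TCP position; "ee_rot": TCP orientation; "force": force on the tool from outside, world axes, zero at the start; "wrist_torque": the same for the moment, N m; "grip_width": opening from 0.0 (shut) to 1.0 (fully open); "grip_force": force on a finger pad.
Only numpy, scipy, OpenCV 4.12 (cv2) and the standard library are available. Lean on these libraries where they do the work, as an engineer would, in place of code of your own. Each camera call takes 0.05 s, during which the arm holds its last target. There are 200 camera calls.

### The job

Stack the three tea tins squarely in the tin dispenser, red at the bottom, then green, then yellow, by pushing them along the channel without tipping or ramming them. Push the row until the red tin bears firmly against the rubber stop, and press the red tin down with the lift until its lid is level with the deck; push the green tin onto it firmly up against the stop and press that down level with the deck as well; then push the yellow tin on top, firmly up against the stop. Leave the three tins in one square column, standing on the lift, and leave the other things on the counter alone.

Things in the scene. Friction and masses are not known exactly. Their poses are not given: they have to be found in the camera images.
- stand: the tin dispenser, a fixed grey stand 405 mm long, 120 mm wide; origin on the worktop under it. Its y runs along the channel; tins are pushed towards its -y. The channel is 94 mm wide, centred on x = 0, between side rails that stand 12 mm above the deck (outer faces at x = -0.053 and 0.053) and run on beside the well as clear panels.
- deck_edge (a point): middle of the edge where the flat aluminium feed deck ends and the well with the lift begins, on the deck's surface, 100 mm above the worktop; at x 0, y -0.050, z 0.100 in the stand's frame. The deck runs 265 mm from here towards +y and is open at that end; the well runs 125 mm towards -y. Same axes as the stand.
- stop_rail: the fixed end bar of the well, 140 mm high, at y = -0.181 in the stand's frame, same axes; origin on the worktop. It carries the black rubber stop, an upright plate 50 mm wide, 20 to 144 mm above the worktop, facing +y. Its setting varies and is NOT reported: its face is 34 to 54 mm on the +y side of this origin; find it by touch or sight. It gives 0.33 mm per N, 8 mm at most.
- lift (a joint): how far the steel lift plate in the well has sunk, m: 0 = level with the deck (start), 0.082 = bottom. It slides straight down, held by friction, and stays where it is left; pressing it takes 6 to 12 N. One tin on it has its lid level with the deck at 0.040, two at 0.080. Level or a millimetre or two lower lets the next tin slide on; higher, it catches.
- tin_red: closed red tea tin, white label on the lid, 90 mm wide (its x, across the channel), 74 mm long (its y, along the channel), 40 mm high, front and rear edges rounded, 0.08 to 0.17 kg; origin at the centre of its underside, z up. Starts on the lift plate, at deck height, 5 to 34 mm short of the stop.
- tin_green: closed green tea tin, white label on the lid, 90 mm wide (its x, across the channel), 74 mm long (its y, along the channel), 40 mm high, front and rear edges rounded, 0.08 to 0.17 kg; origin at the centre of its underside, z up. Starts on the deck behind the red tin, with a gap of some millimetres to centimetres.
- tin_yellow: closed yellow tea tin, white label on the lid, 90 mm wide (its x, across the channel), 74 mm long (its y, along the channel), 40 mm high, front and rear edges rounded, 0.08 to 0.17 kg; origin at the centre of its underside, z up. Starts on the deck behind the green tin. Pushing it from behind pushes the whole row; sliding one tin takes up to 1.3 N, the row of three up to 4 N.
- shaker: bystander: salt shaker, 44 mm across, 90 mm high, origin at the centre of its underside
- ribbed_cup: bystander: white ribbed plastic cup upside down, 70 mm across, 60 mm high, origin at the centre of its underside
- tumblers_13: bystander: short stack of clear tumblers, 70 mm across, 98 mm high, origin at the centre of its underside

How it is judged (in metres and radians):
On the way, in this order (a step that is already met when the one before it is completed fails the run):
1. the red tin is pushed against the stop (more than 3 N) (contact force between tin_red and stop_rail above 3 N), for 0.1 s.
2. the red tin is pressed down until its lid is level with the deck (2.5 mm above to 8 mm below) (z of tin_red in the frame of stand between 0.052 and 0.0625 m), for 0.2 s.
3. the green tin lies squarely on the red one and is pushed against the stop (more than 3 N) (horizontal distance between tin_green and tin_red below 0.006 m and angle between the x axis of tin_green and the x axis of tin_red, either way round below 0.06 rad and z of tin_green in the frame of tin_red between 0.037 and 0.043 m and contact force between tin_green and stop_rail above 3 N), for 0.1 s.
4. the green tin is pressed down until its lid is level with the deck (2.5 mm above to 8 mm below) (z of tin_green in the frame of stand between 0.052 and 0.0625 m), for 0.2 s.
5. the yellow tin lies squarely on the green one and is pushed against the stop (more than 3 N) (horizontal distance between tin_yellow and tin_green below 0.006 m and angle between the x axis of tin_yellow and the x axis of tin_green, either way round below 0.06 rad and z of tin_yellow in the frame of tin_green between 0.037 and 0.043 m and contact force between tin_yellow and stop_rail above 3 N), for 0.1 s.
At the end, for the whole second after the job is handed in: The tins stand at rest on the lift in one column: red, green on it, yellow on top, each within 6 mm and 0.06 rad of the one below (yellow within 8 mm of red), upright within 0.05 rad and flat on each other; the green lid is level with the deck (2.5 mm above to 8 mm below) (all of step 4 and horizontal distance between tin_green and tin_red below 0.006 m and angle between the x axis of tin_green and the x axis of tin_red, either way round below 0.06 rad and z of tin_green in the frame of tin_red between 0.037 and 0.043 m and horizontal distance between tin_yellow and tin_green below 0.006 m and angle between the x axis of tin_yellow and the x axis of tin_green, either way round below 0.06 rad and z of tin_yellow in the frame of tin_green between 0.037 and 0.043 m and horizontal distance between tin_yellow and tin_red below 0.008 m and linear speed of each of tin_red, tin_green, tin_yellow below 0.02 m/s and angle between each of tin_red, tin_green, tin_yellow's own z axis and vertical below 0.05 rad); the robot touches nothing.
It fails at once if a tin is tipped by more than 0.3 rad (angle between any of tin_red, tin_green, tin_yellow's own z axis and vertical above 0.3 rad).
It fails at once if a tin is rammed against the stop with more than 45 N (contact force between any of tin_red, tin_green, tin_yellow and stop_rail above 45 N).
It fails at once if a bystander is moved by more than 20 mm (distance of any of shaker, ribbed_cup, tumblers_13 from where it was at the start of the episode above 0.02 m).
It also fails if it takes over 72 s, if anything falls off the work surface, if the arm or the gripper's body presses on something with over 40 N, if the wrist force passes 120 N, or if a joint passes its speed limit or range.

## Working session

There is one attempt and no reset: what is moved stays moved. The work goes in short steps, Python scripts to look and compute and a shell command to move; the robot and the scene stay as the last step left them, time stands still between calls to the robot, and variables do not carry over. Pictures are saved under pics/ and viewed, at most 10 in all, crops included, and the job is handed in when it is done.

```bash
ls; mkdir -p pics; python3 - <<'E'
from rig import ctrl, cam, monitor
import cv2,json
s=monitor.sense();print({k:s[k] for k in s})
for n in("side","top"):
    cv2.imwrite(f"pics/{n}0.png",cam.capture(n)[:,:,::-1]);print(n,cam.calibration(n))
E
```

```text
pics
rig.py
steer.py
{'time_s': 0.0, 'joints': array([ 1.12260392e+00,  3.13443088e-01,  1.49844562e+00, -1.78304934e-05,
        1.33102611e+00, -2.23432936e-01]), 'dq': array([ 1.47734863e-04, -9.80962045e-05,  8.96186804e-04,  2.65753385e-04,
       -6.09669965e-04, -7.96435222e-04]), 'tau': array([ 4.01034722e-04, -4.12276375e+01, -2.59736878e+01, -2.37507993e-04,
        4.29557695e-03,  3.76646631e-05]), 'eef_pos': array([117.01847689, 511.74783185, 404.13525793]), 'ee_rot': array([-2.09675533e-04,  1.12141205e-01,  9.93692061e-01, -6.27009196e-04]), 'force': array([-0.29019805, -0.94094522,  0.92186314]), 'wrist_torque': array([-0.00245872, -0.02459721,  0.05830634]), 'grip_force': 0.0, 'grip_width': 0.9996191601616982}
side {'fx': 445.89191374638915, 'fy': 445.89191374638915, 'cx': 321.0890131077915, 'cy': 229.699307342715, 'position': array([ 564.97373538, -661.8536696 ,  534.06975948]), 'attitude': array([-0.48511313,  0.87373954, -0.02884478,  0.02030895])}
top {'fx': 497.80437950878996, 'fy': 497.80437950878996, 'cx': 317.96637474749565, 'cy': 241.23074327570586, 'position': array([512.00123962,  62.64333575, 920.6288088 ]), 'attitude': array([ 0.05755072, -0.69997126,  0.71092395, -0.03626681])}
```

View pics/side0.png

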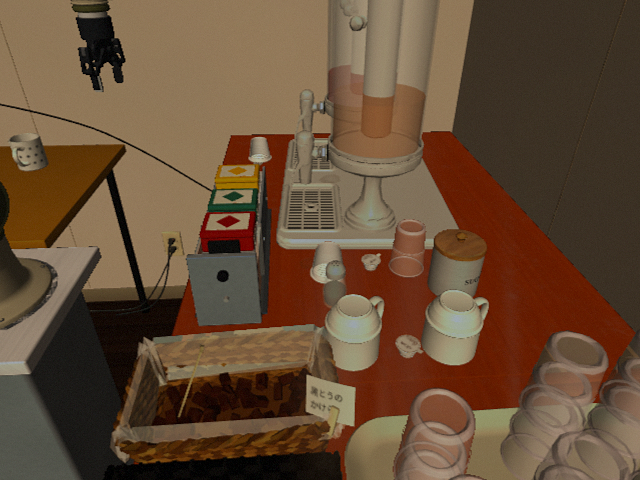

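View pics/top0.png

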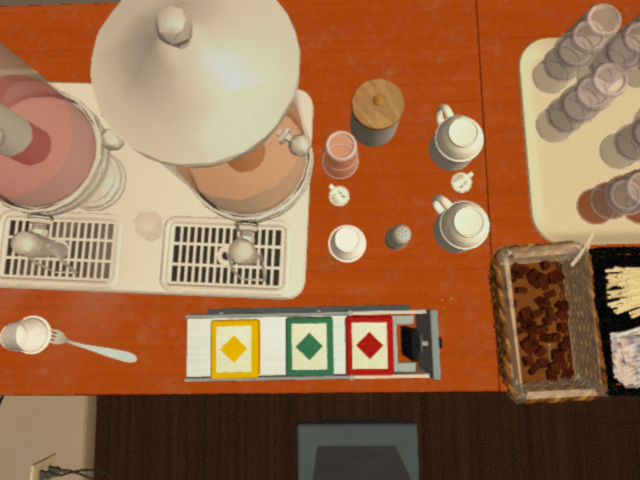

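The side view shows the tins in a row: red (230,228), green (233,197) and yellow (237,175), with the stop at (225,247). The top view shows yellow (234,348), green (310,346) and red (370,345), the stop bar at about (425,344), the shaker at (398,236) and the cup at (346,243).

```bash
cat > vis.py <<'E'
import numpy as np,cv2
from rig import ctrl, cam, monitor
from scipy.spatial.transform import Rotation as R
def cal(n):
    c=cam.calibration(n);q=c['attitude'];return c,R.from_quat([q[1],q[2],q[3],q[0]]).as_matrix(),np.array(c['position'])
def ray(n,p):
    c,M,o=cal(n);d=M@np.array([(p[0]-c['cx'])/c['fx'],(p[1]-c['cy'])/c['fy'],1]);return o,d/np.linalg.norm(d)
def plane(n,p,z):
    o,d=ray(n,p);return o+d*(z-o[2])/d[2]
def tri(p,q):
    o,d=ray("top",p);a,e=ray("side",q);s=np.linalg.lstsq(np.c_[d,-e],a-o,rcond=None)[0]
    x,y=o+d*s[0],a+e*s[1];return (x+y)/2,np.linalg.norm(x-y)
H={'red':[(0,9),(172,180)],'green':[(60,95)],'yellow':[(18,30)]}
def mask(im,c,roi):
    h=cv2.cvtColor(im,cv2.COLOR_RGB2HSV);m=np.zeros(h.shape[:2],np.uint8)
    for a,b in H[c]: m|=cv2.inRange(h,(a,120,60),(b,255,255))
    k=np.zeros_like(m);x0,y0,x1,y1=roi;k[y0:y1,x0:x1]=1;return m*k
ROI={'top':(190,312,398,380),'side':(195,160,262,252)}
def blob(im,c,roi,redsat=None):
    m=mask(im,c,roi);cs=cv2.findContours(m,cv2.RETR_EXTERNAL,cv2.CHAIN_APPROX_NONE)[0];return max(cs,key=cv2.contourArea)
E
python3 - <<'E'
from vis import *
t=cv2.imread('pics/top0.png')[:,:,::-1].copy();s=cv2.imread('pics/side0.png')[:,:,::-1].copy()
for c in H:
    # diamond centres on the lid: smaller blobs inside the label
    out=[]
    for im,n in((t,'top'),(s,'side')):
        m=mask(im,c,ROI[n]);cs,h=cv2.findContours(m,cv2.RETR_CCOMP,cv2.CHAIN_APPROX_NONE)
        L=[(cv2.contourArea(k),np.round(np.array(cv2.boundingRect(k))),(cv2.moments(k)['m10']/max(cv2.moments(k)['m00'],1),cv2.moments(k)['m01']/max(cv2.moments(k)['m00'],1))) for k in cs if cv2.contourArea(k)>30]
        L.sort(key=lambda l:-l[0])
        for l in L[:4]:print(c,n,l[0],l[1],np.round(l[2],1))
        out.append(L[-1][2])
    print(c,tri(*out),plane('top',out[0],140))
    k=blob(t,c,ROI['top']);b=cv2.boxPoints(cv2.minAreaRect(k))
    print(np.round([plane('top',p,140)[:2] for p in b]))
for p in [(188,318),(188,379),(436,378),(436,312)]: print(p,np.round(plane('top',p,112)))
for y in (325,335,345,355):
    print(y,[t[y,x].tolist() for x in range(392,420,3)])
cv2.imwrite('pics/crop0.png',cv2.resize(cv2.cvtColor(t,cv2.COLOR_RGB2BGR)[300:390,180:450],None,fx=2.9,fy=2.9,interpolation=cv2.INTER_CUBIC))
E
```

```text
red top 2714.0 [346 315  48  60] [369.2 344.7]
red top 1760.0 [350 321  39  49] [369.1 345.1]
red top 336.0 [357 332  26  26] [369. 345.]
red side 1602.0 [199 211  56  41] [228.4 228.2]
red side 712.0 [205 212  46  19] [227.9 221.3]
red side 133.5 [217 215  23  13] [227.7 220.7]
red side 85.5 [223 160  31   5] [236.7 161.6]
red (array([470.00848549,  17.20624259, 245.31054413]), np.float64(15.608946494166151)) [454.45383256   9.22836073 140.        ]
[[500.  44.]
 [499. -29.]
 [411. -26.]
 [411.  45.]]
green top 2313.0 [287 318  45  57] [309.1 346. ]
green top 1994.0 [288 319  42  54] [308.8 346. ]
green top 234.5 [298 335  22  23] [308.9 345.9]
green side 104.5 [208 205  47   5] [231.2 206.6]
green (array([450.10369162, 102.67619893, 115.50502975]), np.float64(4.282029092812771)) [454.0547003  101.68903708 140.        ]
[[497. 135.]
 [496.  67.]
 [412.  68.]
 [412. 136.]]
yellow top 2763.5 [211 319  49  60] [234.9 348.8]
yellow top 1685.0 [215 324  37  50] [233.1 348.7]
yellow top 348.5 [221 336  26  26] [233.3 348.7]
yellow side 668.5 [214 164  46  28] [237.1 179.1]
yellow (array([
[... 183 characters left out ...]
99. 299. 112.]
(188, 379) [402. 297. 112.]
(436, 378) [400. -96. 112.]
(436, 312) [ 503. -101.  112.]
325 [[171, 84, 74], [169, 171, 157], [168, 77, 31], [149, 71, 33], [143, 67, 32], [157, 74, 33], [169, 76, 32], [168, 74, 24], [93, 60, 43], [56, 50, 47]]
335 [[174, 67, 59], [171, 172, 154], [167, 73, 26], [59, 33, 21], [18, 15, 14], [22, 17, 19], [10, 16, 10], [34, 30, 23], [38, 38, 36], [51, 48, 45]]
345 [[174, 52, 46], [174, 176, 157], [168, 78, 38], [78, 36, 9], [14, 11, 11], [14, 10, 12], [16, 14, 14], [31, 33, 27], [27, 30, 29], [38, 35, 33]]
355 [[172, 44, 36], [174, 175, 158], [161, 81, 43], [161, 67, 15], [65, 32, 16], [5, 7, 6], [4, 5, 2], [29, 31, 24], [30, 33, 30], [53, 48, 44]]
```

View pics/crop0.png

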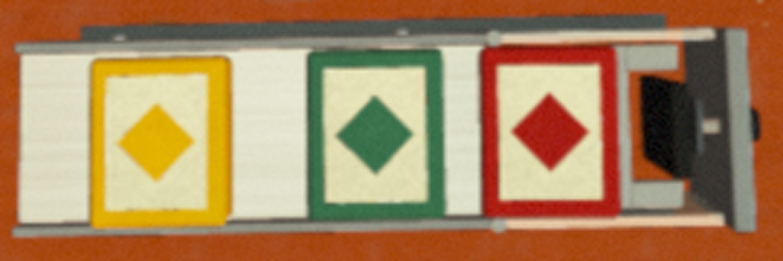

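```bash
python3 - <<'E'
from vis import *
import cv2
t=cv2.imread('pics/top0.png')[:,:,::-1].copy();s=cv2.imread('pics/side0.png')[:,:,::-1].copy()
# rail edges
for a in [(190,316),(420,311.5),(190,381),(420,378.8)]: print('rail',a,np.round(plane('top',a,112)[:2],1))
for a in [(187,320),(187,379)]: print('deck end',np.round(plane('top',a,100)[:2],1))
h=cv2.cvtColor(s,cv2.COLOR_RGB2HSV)
print('stop top edge', [np.round(plane('top',(x,345),144)[:2],1) for x in (410,414,418)],'low z20',[np.round(plane('top',(x,345),20)[:2],1) for x in (399,401)])
# diamonds in side via label quads
for c,p in (('red',(369,345)),('green',(308.9,345.9)),('yellow',(233.3,348.7))):
    m=mask(s,c,ROI['side']);n,l,st,ce=cv2.connectedComponentsWithStats(m)
    L=[(st[i],ce[i]) for i in range(1,n) if 25<st[i][4]<260]
    for a,b in L: print(c,a,np.round(b,1),'tri',[np.round(v,1) for v in tri(p,b)])
cv2.imwrite('pics/crop1.png',cv2.resize(s[:,:,::-1][150:340,170:290],None,fx=3.1,fy=3.1,interpolation=cv2.INTER_CUBIC))
E
```

```text
rail (190, 316) [501.7 295.4]
rail (420, 311.5) [504.  -75.4]
rail (190, 381) [399.2 293.2]
rail (420, 378.8) [399.3 -71.2]
deck end [495.1 303.6]
deck end [400.8 301.6]
stop top edge [array([454. , -52.7]), array([453.9, -58.8]), array([453.9, -64.9])] low z20 [array([445. , -51.8]), array([444.9, -55.3])]
red [223 160  31   5 117] [236.9 161.6] tri [array([470.1,  17.3, 245.2]), np.float64(16.0)]
red [217 215  23  13 157] [227.7 220.7] tri [array([453.9,   9.2, 139.2]), np.float64(0.9)]
green [208 205  47   5 153] [231.2 206.7] tri [array([450.1, 102.6, 115.5]), np.float64(4.3)]
```

View pics/crop1.png

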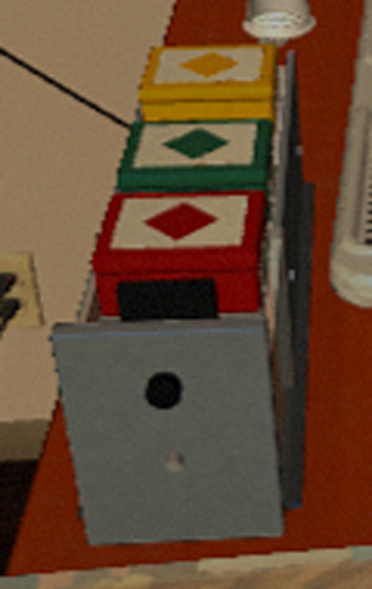

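The side crop shows all three lids flat at deck height. The diamonds are green (232.9,196.5) and yellow (237.7,171). The rubber stop is in front of the red tin, with its top at about crop (168,283).

```bash
cat >> vis.py <<'E'
def state():
    s=monitor.sense();q=s['ee_rot'];return s,R.from_quat([q[1],q[2],q[3],q[0]]),np.array(s['eef_pos'])
E
python3 - <<'E'
from vis import *
print(tri((308.9,345.9),(232.9,196.5)),tri((233.3,348.7),(237.7,171)))
s,r,p=state()
t=np.array([451.5,282,340.])
print(r.inv().apply(t-p)); 
T=R.from_matrix(np.array([[0,1,0],[1,0,0],[0,0,-1]]).T)
print((r.inv()*T).as_rotvec())
E
```

```text
(array([453.63302192, 101.73003457, 137.905871  ]), np.float64(0.5695829202013529)) (array([451.50877201, 219.28093996, 137.52045066]), np.float64(1.1530887724549912))
[-377.28875494 -149.35875622   64.26702617]
[-1.10529708e-03  5.25365968e-04  1.34599998e+00]
```

Units first: shifts go in shares of 600 mm and turns go in shares of pi rad. So -320 mm / 600 = -0.5333, -280 mm / 600 = -0.4667, 1.12 rad / 3.1416 = 0.3565.

```bash
python3 steer.py '[{"pos":[-0.0667,-0.0267,0],"r":[0,0,0.0446]},{"pos":[-0.1333,-0.0533,0],"r":[0,0,0.0891]},{"pos":[-0.2,-0.08,0],"r":[0,0,0.1337]},{"pos":[-0.2667,-0.1067,0],"r":[0,0,0.1783]},{"pos":[-0.3333,-0.1333,0],"r":[0,0,0.2228]},{"pos":[-0.4,-0.16,0],"r":[0,0,0.2674]},{"pos":[-0.4667,-0.1867,0],"r":[0,0,0.3119]},{"pos":[-0.5333,-0.2117,0.0333],"r":[0,0,0.3565]}]' 0.4
python3 - <<'E'
from vis import *
s,r,p=state()
t=np.array([451.5,282,340.])
print(p,r.inv().apply(t-p)); 
T=R.from_matrix(np.array([[0,1,0],[1,0,0],[0,0,-1]]).T)
print((r.inv()*T).as_rotvec())
E
```

```text
time_s: 0.9
eef_pos: [402.2, 315.5, 386.3]
ee_rot: [0.001, 0.625, 0.78, 0.002]
force: [0.2, 0.4, -0.4]
grip_width: 0.4
grip_force: 0.0
[402.15789734 315.47969973 386.28425636] [-43.49175715  40.64531712  46.41326354]
[ 0.00410799 -0.00146413  0.22011354]
```

Scaled: 45 mm / 600 = 0.075, -42 mm / 600 = -0.07, 0.225 rad / 3.1416 = 0.0716.

```bash
python3 steer.py '[{"pos":[-0.0367,0.0333,0.0333],"r":[0,0,0.035]},{"pos":[-0.07,0.065,0.0667],"r":[0,0,0.07]},{"pos":[-0.07,0.065,0.075],"r":[0,0,0.0716]},{"pos":[-0.07,0.065,0.075],"r":[0,0,0.0716]}]'
python3 - <<'E'
from vis import *
s,r,p=state()
t=np.array([451.5,282,283.])
print(p,r.inv().apply(t-p)); 
T=R.from_matrix(np.array([[0,1,0],[1,0,0],[0,0,-1]]).T)
print((r.inv()*T).as_rotvec())
for n in("side","top"): cv2.imwrite(f"pics/{n}1.png",cam.capture(n)[:,:,::-1])
a=cv2.imread('pics/side1.png')[60:210,150:330];b=cv2.imread('pics/top1.png')[280:430,150:330]
cv2.imwrite('pics/m1.png',cv2.resize(np.hstack([a,b]),None,fx=2.2,fy=2.2))
E
```

```text
time_s: 1.3
eef_pos: [448.0, 284.3, 338.8]
ee_rot: [-0.001, 0.707, 0.708, -0.001]
force: [-0.9, 0.3, 0.3]
grip_width: 0.4
grip_force: 0.0
[448.03509744 284.32532593 338.77570711] [-2.29485115  3.5910509  55.76898964]
[-0.00231763  0.00063161  0.00134686]
```

View pics/m1.png

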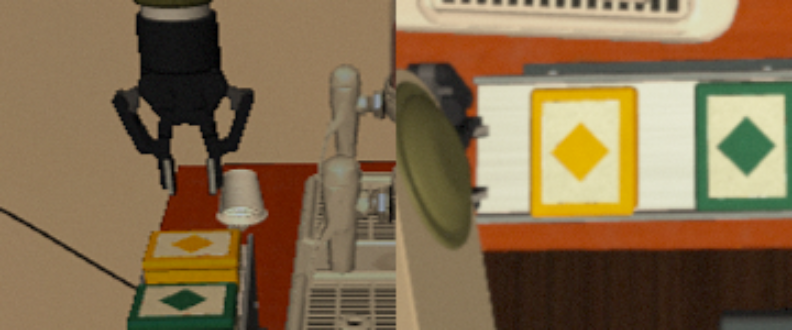

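The fingers stand across the channel behind the yellow tin, evenly over its width. Next I lower them and move in.

Scaled: 57 mm / 600 = 0.095, 55 mm / 600 = 0.0917.

```bash
python3 steer.py '[{"pos":[-0.0033,0.0067,0.0333]},{"pos":[-0.0033,0.0067,0.0667]},{"pos":[-0.0033,0.0067,0.0917]},{"pos":[-0.0033,0.0067,0.095]}]'; python3 steer.py '[{"pos":[-0.005,0,0]},{"pos":[-0.0133,0,0]},{"pos":[-0.0217,0,0]},{"pos":[-0.03,0,0]},{"pos":[-0.0383,0,0]},{"pos":[-0.0467,0,0]},{"pos":[-0.055,0,0]},{"pos":[-0.0633,0,0]}]'; python3 - <<'E'
from vis import *
s,r,p=state();print(p,s['force'])
im=cam.capture('top');cv2.imwrite('pics/top2.png',im[:,:,::-1])
for c in H: print(c,cv2.boundingRect(blob(im,c,ROI['top'])))
E
```

```text
time_s: 1.8
eef_pos: [451.3, 283.1, 282.1]
ee_rot: [-0.0, 0.706, 0.708, -0.001]
force: [0.1, -0.2, 0.4]
grip_width: 0.403
grip_force: 0.0
time_s: 2.6
eef_pos: [452.2, 244.0, 282.7]
ee_rot: [-0.0, 0.707, 0.707, 0.0]
force: [0.4, 2.3, 0.8]
grip_width: 0.401
grip_force: 0.5
[452.15470352 244.04051934 282.73152067] [0.42624357 2.31668459 0.8150522 ]
red (346, 315, 48, 60)
green (287, 318, 45, 57)
yellow (211, 320, 62, 60)
```

```bash
python3 steer.py '[{"pos":[-0.0083,0,0]},{"pos":[-0.0167,0,0]},{"pos":[-0.025,0,0]},{"pos":[-0.0333,0,0]},{"pos":[-0.0417,0,0]},{"pos":[-0.05,0,0]},{"pos":[-0.0567,0,0]},{"pos":[-0.0633,0,0]}]';python3 steer.py '[{"pos":[-0.0033,0,0]},{"pos":[-0.0067,0,0]},{"pos":[-0.01,0,0]},{"pos":[-0.0133,0,0]},{"pos":[-0.0167,0,0]},{"pos":[-0.02,0,0]}]'; python3 - <<'E'
from vis import *
im=cam.capture('top');cv2.imwrite('pics/top3.png',im[:,:,::-1])
for c in H: print(c,cv2.boundingRect(blob(im,c,ROI['top'])))
E
```

```text
time_s: 3.45
eef_pos: [452.2, 206.1, 282.7]
ee_rot: [-0.0, 0.707, 0.707, -0.0]
force: [-0.3, 1.1, -0.0]
grip_width: 0.4
grip_force: 0.7
time_s: 4.05
eef_pos: [452.2, 194.3, 282.7]
ee_rot: [-0.0, 0.707, 0.707, -0.0]
force: [0.6, 1.5, 0.3]
grip_width: 0.398
grip_force: 0.9
red (351, 315, 47, 60)
green (305, 318, 46, 56)
yellow (260, 319, 45, 61)
```

Scaled: -8 mm / 600 = -0.0133, -7 mm / 600 = -0.0117.

```bash
python3 steer.py '[{"pos":[-0.0033,0,0]},{"pos":[-0.0067,0,0]},{"pos":[-0.01,0,0]},{"pos":[-0.0117,0,0]},{"pos":[-0.0133,0,0]}]';python3 steer.py '[{"pos":[-0.0017,0,0]},{"pos":[-0.0033,0,0]},{"pos":[-0.005,0,0]},{"pos":[-0.005,0,0]}]'
```

```text
time_s: 4.6
eef_pos: [452.2, 186.4, 282.7]
ee_rot: [0.0, 0.707, 0.707, 0.0]
force: [1.1, 1.5, -1.1]
grip_width: 0.401
grip_force: 0.9
time_s: 5.0
eef_pos: [452.2, 183.3, 282.7]
ee_rot: [0.0, 0.707, 0.707, -0.0]
force: [0.6, 1.3, 0.1]
grip_width: 0.4
grip_force: 0.3
```

Scaled: -2 mm / 600 = -0.0033, -1.4 mm / 600 = -0.0023.

```bash
for i in 1 2 3; do python3 steer.py '[{"pos":[-0.0012,0,0]},{"pos":[-0.0023,0,0]},{"pos":[-0.0033,0,0]},{"pos":[-0.0033,0,0]}]' | grep -E 'force|pos'; done
```

```text
eef_pos: [452.2, 181.4, 282.7]
force: [0.7, 1.5, -0.8]
grip_force: 0.6
eef_pos: [452.2, 179.4, 282.7]
force: [-0.1, 0.2, -1.3]
grip_force: 0.7
eef_pos: [452.2, 177.4, 282.7]
force: [0.9, 2.5, -0.5]
grip_force: 0.8
```

```bash
for i in 1 2 3; do python3 steer.py '[{"pos":[-0.0012,0,0]},{"pos":[-0.0023,0,0]},{"pos":[-0.0033,0,0]},{"pos":[-0.0033,0,0]}]' | grep -E 'force:|pos'; done
```

```text
eef_pos: [452.2, 175.7, 282.7]
force: [0.8, 6.0, -1.0]
grip_force: 2.9
eef_pos: [452.1, 174.0, 282.8]
force: [1.9, 9.3, -1.2]
grip_force: 4.9
eef_pos: [452.1, 172.4, 282.8]
force: [1.1, 14.5, -0.1]
grip_force: 7.0
```

```bash
python3 steer.py '[{"pos":[0.0033,0,0]},{"pos":[0.0067,0,0]},{"pos":[0.0133,0,0]},{"pos":[0.0233,0,0]},{"pos":[0.0267,0,-0.0333]},{"pos":[0.0267,0,-0.0667]},{"pos":[0.0267,0,-0.07]},{"pos":[0.0267,0,-0.07]}]'; python3 - <<'E'
from vis import *
im=cam.capture('top');cv2.imwrite('pics/top4.png',im[:,:,::-1]);s=cam.capture('side');cv2.imwrite('pics/side4.png',s[:,:,::-1])
for c in H:
    k=blob(im,c,ROI['top']);x,y,w,h=cv2.boundingRect(k)
    m=mask(im,c,(x+12,y+14,x+w-12,y+h-14));M=cv2.moments(m,True);print(c,(x,y,w,h),plane('top',(M['m10']/M['m00'],M['m01']/M['m00']),140))
E
```

```text
time_s: 8.2
eef_pos: [452.1, 187.5, 324.5]
ee_rot: [0.0, 0.707, 0.707, 0.0]
force: [-0.8, 0.7, -0.4]
grip_width: 0.406
grip_force: 0.0
red (362, 314, 36, 61) [455.33794099  -9.53013273 140.        ]
green (316, 318, 47, 56) [454.18616916  56.06542958 140.        ]
yellow (262, 319, 54, 61) [449.91497126 132.6195484  140.        ]
```

```bash
sed -i 's/190,312,398,380/190,312,425,380/' vis.py; python3 - <<'E'
from vis import *
im=cv2.imread('pics/top4.png')[:,:,::-1].copy()
for c in H:
    m=mask(im,c,ROI['top']);cs,h=cv2.findContours(m,cv2.RETR_LIST,cv2.CHAIN_APPROX_NONE)
    for k in cs:
        if cv2.contourArea(k)>150:
            M=cv2.moments(k);print(c,cv2.contourArea(k),cv2.boundingRect(k),np.round(plane('top',(M['m10']/M['m00'],M['m01']/M['m00']),140),1))
E
```

```text
red 335.5 (374, 332, 26, 26) [454.9 -17.6 140. ]
red 1768.0 (368, 320, 39, 50) [454.8 -18.  140. ]
red 2769.0 (362, 314, 51, 61) [455.2 -18.1 140. ]
green 238.0 (328, 335, 22, 22) [454.1  56.1 140. ]
green 2009.5 (317, 319, 44, 54) [454.  56. 140.]
green 2350.0 (316, 318, 47, 56) [453.6  55.5 140. ]
yellow 454.0 (263, 335, 41, 28) [449.5 136.3 140. ]
yellow 924.5 (262, 319, 54, 61) [453.2 124.1 140. ]
```

Scaled: -205.5 mm / 600 = -0.3425, -205 mm / 600 = -0.3417.

```bash
python3 steer.py '[{"pos":[-0.0333,0,0]},{"pos":[-0.0833,0.0008,0]},{"pos":[-0.1417,0.0017,0]},{"pos":[-0.2,0.0017,0]},{"pos":[-0.2583,0.0025,0]},{"pos":[-0.3133,0.0025,0]},{"pos":[-0.3417,0.0025,0]},{"pos":[-0.3425,0.0025,0]}]'; python3 steer.py '[{"pos":[0,0,0.0067]},{"pos":[0,0,0.0117]},{"pos":[0,0,0.015]},{"pos":[0,0,0.015]}]'
```

```text
time_s: 9.1
eef_pos: [453.8, -19.6, 323.9]
ee_rot: [-0.001, 0.708, 0.706, -0.0]
force: [-0.1, 0.7, -0.6]
grip_width: 0.402
grip_force: 0.0
time_s: 9.5
eef_pos: [453.8, -17.4, 315.3]
ee_rot: [-0.0, 0.706, 0.708, -0.0]
force: [1.2, 0.0, 0.2]
grip_width: 0.402
grip_force: 0.0
```

Scaled: 2 mm / 600 = 0.0033, 1 mm / 600 = 0.0017.

```bash
for i in 1 2 3 ; do python3 steer.py '[{"pos":[0,0,0.0017]},{"pos":[0,0,0.0033]},{"pos":[0,0,0.0033]}]'| grep -E 'force:|pos'; done
```

```text
eef_pos: [453.9, -18.0, 313.6]
force: [-0.8, -0.3, 1.1]
grip_force: 0.0
eef_pos: [453.9, -18.0, 312.2]
force: [-2.4, 0.9, 5.2]
grip_force: 3.0
eef_pos: [453.9, -18.0, 310.4]
force: [-2.8, 0.9, 8.0]
grip_force: 4.1
```

Scaled: 20 mm / 600 = 0.0333, 17 mm / 600 = 0.0283.

```bash
python3 steer.py '[{"pos":[0,0,0.0033]},{"pos":[0,0,0.0083]},{"pos":[0,0,0.0133]},{"pos":[0,0,0.0183]},{"pos":[0,0,0.0233]},{"pos":[0,0,0.0283]},{"pos":[0,0,0.0333]},{"pos":[0,0,0.0333]}]'; python3 steer.py '[{"pos":[0,0,0.0033]},{"pos":[0,0,0.0083]},{"pos":[0,0,0.0133]},{"pos":[0,0,0.0183]},{"pos":[0,0,0.0233]},{"pos":[0,0,0.0267]},{"pos":[0,0,0.0283]},{"pos":[0,0,0.0283]}]'
```

```text
time_s: 11.2
eef_pos: [453.9, -18.0, 290.1]
ee_rot: [0.0, 0.707, 0.707, 0.0]
force: [-1.7, 0.8, 4.8]
grip_width: 0.402
grip_force: 2.1
time_s: 12.0
eef_pos: [454.0, -18.0, 273.2]
ee_rot: [0.0, 0.707, 0.707, 0.0]
force: [-3.2, 1.7, 7.9]
grip_width: 0.399
grip_force: 3.5
```

Scaled: 1.7 mm / 600 = 0.0028, 1 mm / 600 = 0.0017.

```bash
python3 steer.py '[{"pos":[0,0,0.0017]},{"pos":[0,0,0.0028]},{"pos":[0,0,0.0028]},{"pos":[0,0,0.0028]}]'; python3 steer.py '[{"pos":[0,0,-0.0167]},{"pos":[0,0,-0.05]},{"pos":[0,0,-0.0883]},{"pos":[0.0833,0,-0.0883]},{"pos":[0.1667,0,-0.0883]},{"pos":[0.25,0,-0.0883]},{"pos":[0.3333,-0.0017,-0.0883]},{"pos":[0.35,-0.0017,-0.0883]}]'; python3 - <<'E'
from vis import *
im=cam.capture('top');cv2.imwrite('pics/top5.png',im[:,:,::-1]);s=cam.capture('side');cv2.imwrite('pics/side5.png',s[:,:,::-1])
for c,z in(('red',99),('green',140),('yellow',140)):
    m=mask(im,c,ROI['top']);cs,h=cv2.findContours(m,cv2.RETR_LIST,cv2.CHAIN_APPROX_NONE)
    for k in cs:
        if cv2.contourArea(k)>150:
            M=cv2.moments(k);print(c,cv2.contourArea(k),cv2.boundingRect(k),np.round(plane('top',(M['m10']/M['m00'],M['m01']/M['m00']),z),1))
a=cv2.resize(s[:,:,::-1][150:270,185:285],None,fx=4,fy=4);b=cv2.resize(im[:,:,::-1][300:390,240:440],None,fx=2,fy=2)
cv2.imwrite('pics/m5.png',np.hstack([a,cv2.copyMakeBorder(b,0,300,0,0,cv2.BORDER_CONSTANT)]))
E
```

```text
time_s: 12.4
eef_pos: [454.0, -18.0, 271.6]
ee_rot: [0.0, 0.707, 0.707, 0.0]
force: [-2.9, 1.1, 8.0]
grip_width: 0.405
grip_force: 4.2
time_s: 13.2
eef_pos: [451.9, 195.7, 324.5]
ee_rot: [-0.0, 0.705, 0.709, 0.001]
force: [-0.6, -0.6, 0.1]
grip_width: 0.4
grip_force: 0.0
red 300.5 (372, 331, 24, 25) [454.7 -17.4  99. ]
red 1590.0 (366, 319, 37, 48) [454.6 -17.5  99. ]
red 2427.5 (361, 314, 49, 58) [454.5 -18.9  99. ]
green 236.5 (328, 335, 22, 22) [454.2  56.1 140. ]
green 2017.5 (317, 319, 43, 54) [454.   56.1 140. ]
green 2349.0 (316, 318, 47, 56) [453.7  55.7 140. ]
yellow 360.0 (278, 335, 26, 27) [451.2 130.  140. ]
yellow 1764.0 (268, 324, 42, 51) [449.9 130.8 140. ]
yellow 3036.5 (253, 319, 63, 61) [450.  133.5 140. ]
```

View pics/m5.png

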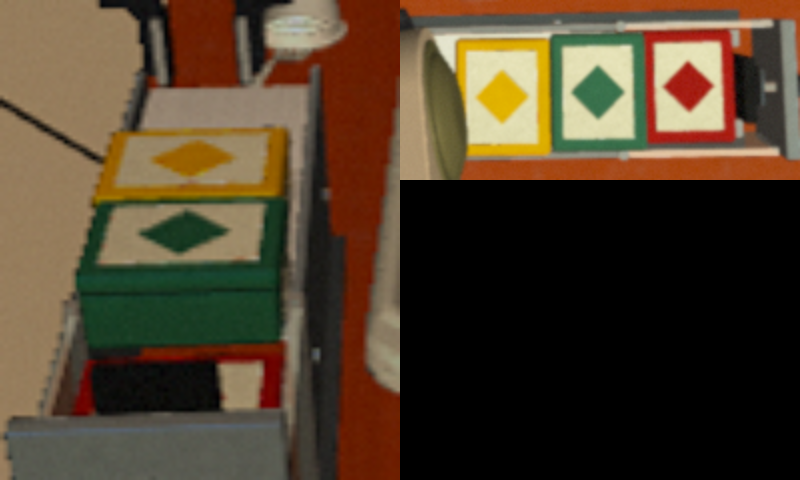

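The red tin is down, with its lid level with the deck. Green is next, flush behind it, with its rear at yellow's front edge. I'll push the row again.

Scaled: 42 mm / 600 = 0.07, 40 mm / 600 = 0.0667.

```bash
python3 steer.py '[{"pos":[0,0,0.0333]},{"pos":[0,0,0.0667]},{"pos":[0,0,0.07]},{"pos":[-0.0067,0,0.07]},{"pos":[-0.0133,0,0.07]},{"pos":[-0.0183,0,0.07]},{"pos":[-0.0233,0,0.07]},{"pos":[-0.0267,0,0.07]}]'; for i in 1 2 3; do python3 steer.py '[{"pos":[-0.0033,0,0]},{"pos":[-0.0067,0,0]},{"pos":[-0.01,0,0]}]' | grep -E 'force:|pos'; done
```

```text
time_s: 14.1
eef_pos: [452.8, 175.7, 282.5]
ee_rot: [0.0, 0.707, 0.707, 0.001]
force: [-0.7, 1.7, 1.1]
grip_width: 0.401
grip_force: 1.1
eef_pos: [452.8, 170.0, 282.1]
force: [0.5, 2.9, 2.1]
grip_force: 1.3
eef_pos: [452.8, 163.8, 282.0]
force: [1.1, 2.7, 1.6]
grip_force: 1.3
eef_pos: [452.7, 157.8, 282.0]
force: [0.8, 2.7, 1.6]
grip_force: 1.4
```

Scaled: -21 mm / 600 = -0.035, -18 mm / 600 = -0.03.

```bash
for i in 1 2; do python3 steer.py '[{"pos":[-0.005,0,0]},{"pos":[-0.01,0,0]},{"pos":[-0.015,0,0]},{"pos":[-0.02,0,0]},{"pos":[-0.025,0,0]},{"pos":[-0.03,0,0]},{"pos":[-0.035,0,0]}]' | grep -E 'force:|pos'; done;  python3 steer.py '[{"pos":[-0.0025,0,0]},{"pos":[-0.005,0,0]},{"pos":[-0.0067,0,0]},{"pos":[-0.0083,0,0]},{"pos":[-0.0083,0,0]}]' | grep -E 'force:|pos'
```

```text
eef_pos: [452.7, 136.7, 282.0]
force: [1.9, 2.9, 0.9]
grip_force: 1.4
eef_pos: [452.8, 115.7, 282.0]
force: [2.0, 2.3, 0.9]
grip_force: 1.4
eef_pos: [452.7, 110.9, 281.9]
force: [0.3, 0.5, 0.3]
grip_force: 0.6
```

Scaled: -5 mm / 600 = -0.0083, -4 mm / 600 = -0.0067.

```bash
python3 steer.py '[{"pos":[-0.0025,0,0]},{"pos":[-0.005,0,0]},{"pos":[-0.0067,0,0]},{"pos":[-0.0083,0,0]},{"pos":[-0.0083,0,0]}]' | grep -E 'force:|pos'; for i in 1 2 3 4; do python3 steer.py '[{"pos":[-0.0012,0,0]},{"pos":[-0.0023,0,0]},{"pos":[-0.0033,0,0]},{"pos":[-0.0033,0,0]}]' | grep -E 'force:|pos'; done
```

```text
eef_pos: [452.7, 105.8, 281.9]
force: [0.6, 0.2, 0.1]
grip_force: 0.2
eef_pos: [452.8, 103.9, 282.0]
force: [0.7, 0.8, 0.4]
grip_force: 0.3
eef_pos: [452.7, 102.1, 282.0]
force: [1.0, 4.6, -0.4]
grip_force: 2.3
eef_pos: [452.7, 100.4, 282.0]
force: [0.9, 8.9, -0.1]
grip_force: 4.1
eef_pos: [452.7, 98.8, 282.1]
force: [0.9, 11.3, -1.1]
grip_force: 6.2
```

Scaled: 82 mm / 600 = 0.1367, 80 mm / 600 = 0.1333.

```bash
python3 steer.py '[{"pos":[0.0033,0,0]},{"pos":[0.0067,0,0]},{"pos":[0.0133,0,0]},{"pos":[0.0233,0,0]},{"pos":[0.05,0,-0.0333]},{"pos":[0.0833,0,-0.0667]},{"pos":[0.1333,0,-0.07]},{"pos":[0.1367,0,-0.07]}]'; cat > look.py <<'E'
from vis import *
import sys
n=sys.argv[1]
im=cam.capture('top');cv2.imwrite(f'pics/top{n}.png',im[:,:,::-1]);s=cam.capture('side');cv2.imwrite(f'pics/side{n}.png',s[:,:,::-1])
for c in('green','yellow'):
    m=mask(im,c,ROI['top']);cs,h=cv2.findContours(m,cv2.RETR_LIST,cv2.CHAIN_APPROX_NONE)
    for k in cs:
        if cv2.contourArea(k)>150:
            M=cv2.moments(k);p=(M['m10']/M['m00'],M['m01']/M['m00']);print(c,cv2.contourArea(k),np.round(cv2.minAreaRect(k)[2],1),np.round(plane('top',p,140),1),np.round(plane('top',p,98),1)[:2])
a=cv2.resize(s[:,:,::-1][150:270,185:285],None,fx=4,fy=4);b=cv2.resize(im[:,:,::-1][300:390,240:440],None,fx=2,fy=2)
cv2.imwrite(f'pics/m{n}.png',np.hstack([a,cv2.copyMakeBorder(b,0,300,0,0,cv2.BORDER_CONSTANT)]))
E
python3 look.py 6
```

```text
time_s: 19.8
eef_pos: [452.4, 182.2, 324.7]
ee_rot: [0.0, 0.706, 0.708, 0.001]
force: [0.4, -0.6, 0.1]
grip_width: 0.403
grip_force: 0.0
green 241.0 45.0 [454.7 -17.6 140. ] [451.6 -21.9]
green 2018.0 87.3 [454.8 -17.9 140. ] [451.7 -22.3]
green 2407.5 90.0 [454.4 -18.5 140. ] [451.3 -22.8]
yellow 346.5 45.0 [451.2  56.1 140. ] [447.9  55.8]
yellow 211.0 82.6 [435.9 151.  140. ] [431.9 155.7]
yellow 1709.0 0.0 [451.3  56.1 140. ] [448.   55.7]
yellow 2738.0 90.0 [451.1  55.2 140. ] [447.8  54.8]
```

View pics/m6.png

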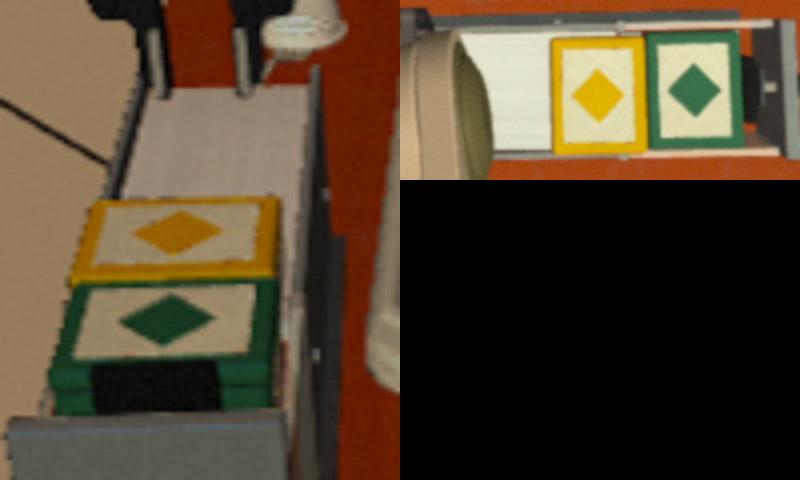

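Scaled: -198 mm / 600 = -0.33, 1.5 mm / 600 = 0.0025.

```bash
python3 steer.py '[{"pos":[-0.05,0,0]},{"pos":[-0.1083,0.0008,0]},{"pos":[-0.1667,0.0017,0]},{"pos":[-0.225,0.0017,0]},{"pos":[-0.2833,0.0025,0]},{"pos":[-0.3167,0.0025,0]},{"pos":[-0.33,0.0025,0]},{"pos":[-0.33,0.0025,0]}]'; python3 steer.py '[{"pos":[0,0,0.0067]},{"pos":[0,0,0.0133]},{"pos":[0,0,0.0183]},{"pos":[0,0,0.0217]},{"pos":[0,0,0.025]},{"pos":[0,0,0.0283]},{"pos":[0,0,0.0283]}]'
```

```text
time_s: 20.7
eef_pos: [454.3, -18.9, 323.8]
ee_rot: [-0.0, 0.707, 0.707, -0.0]
force: [0.6, -0.0, 0.3]
grip_width: 0.4
grip_force: 0.0
time_s: 21.4
eef_pos: [454.3, -17.5, 307.1]
ee_rot: [-0.0, 0.706, 0.708, 0.0]
force: [-1.2, 2.0, 4.1]
grip_width: 0.405
grip_force: 2.2
```

Scaled: 20 mm / 600 = 0.0333, 17 mm / 600 = 0.0283.

```bash
python3 steer.py '[{"pos":[0,0,0.0033]},{"pos":[0,0,0.0083]},{"pos":[0,0,0.0133]},{"pos":[0,0,0.0183]},{"pos":[0,0,0.0233]},{"pos":[0,0,0.0283]},{"pos":[0,0,0.0333]},{"pos":[0,0,0.0333]}]'|grep -E 'force:|pos'; python3 steer.py '[{"pos":[0,0,0.0033]},{"pos":[0,0,0.0083]},{"pos":[0,0,0.0133]},{"pos":[0,0,0.0183]},{"pos":[0,0,0.0217]},{"pos":[0,0,0.0233]},{"pos":[0,0,0.0233]}]'|grep -E 'force:|pos'; python3 steer.py '[{"pos":[0,0,0.0017]},{"pos":[0,0,0.0027]},{"pos":[0,0,0.0027]},{"pos":[0,0,0.0027]}]'|grep -E 'force:|pos'
```

```text
eef_pos: [454.3, -17.5, 287.0]
force: [-1.0, 1.3, 1.2]
grip_force: 1.0
eef_pos: [454.4, -17.6, 273.2]
force: [-1.3, 2.5, 5.3]
grip_force: 2.8
eef_pos: [454.4, -17.6, 271.7]
force: [-2.6, 2.5, 6.8]
grip_force: 3.5
```

Scaled: 190 mm / 600 = 0.3167, 150 mm / 600 = 0.25.

```bash
python3 steer.py '[{"pos":[0,0,-0.0167]},{"pos":[0,0,-0.05]},{"pos":[0,0,-0.0883]},{"pos":[0.0667,0,-0.0883]},{"pos":[0.1333,0,-0.0883]},{"pos":[0.2,-0.0017,-0.0883]},{"pos":[0.25,-0.0017,-0.0883]},{"pos":[0.3167,-0.0017,-0.0883]}]'|grep -E 'force:|pos'; python3 look.py 7
```

```text
eef_pos: [453.1, 173.2, 325.0]
force: [1.0, 0.6, -0.5]
grip_force: 0.0
green 200.0 45.0 [457.5 -13.7 140. ] [454.5 -17.8]
green 274.0 87.8 [454.4 -26.7 140. ] [451.3 -31.5]
yellow 346.0 45.0 [451.2  56.2 140. ] [448.   55.8]
yellow 1711.0 0.0 [451.3  56.1 140. ] [448.   55.7]
yellow 218.0 80.1 [445.3 138.3 140. ] [441.7 142.4]
yellow 2730.0 90.0 [451.1  55.4 140. ] [447.8  55. ]
```

View pics/m7.png

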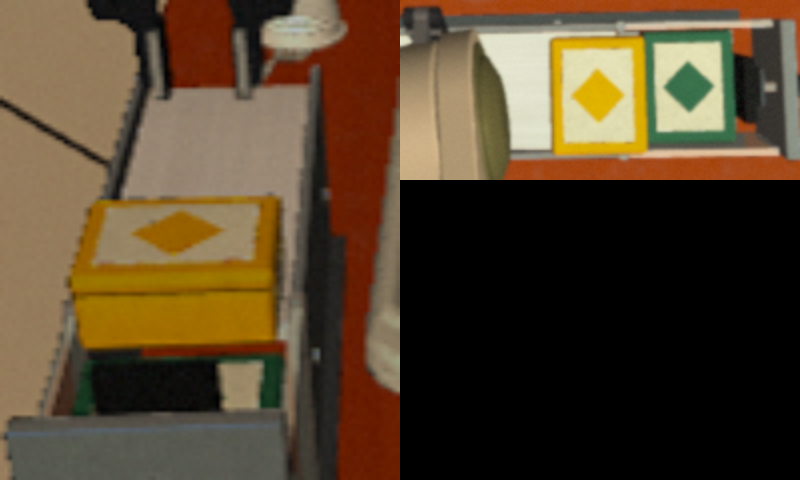

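Green is level with the deck and aligned with red. I'll push yellow now.

Scaled: -66 mm / 600 = -0.11, -63 mm / 600 = -0.105.

```bash
python3 steer.py '[{"pos":[-0.0333,0,0]},{"pos":[-0.0667,0,0.0167]},{"pos":[-0.0833,0,0.05]},{"pos":[-0.0883,0,0.07]},{"pos":[-0.0917,0,0.07]},{"pos":[-0.0983,0,0.07]},{"pos":[-0.105,0,0.07]},{"pos":[-0.11,0,0.07]}]'|grep -E 'force:|pos'; for i in 1 2 3; do python3 steer.py '[{"pos":[-0.0033,0,0]},{"pos":[-0.0067,0,0]},{"pos":[-0.01,0,0]}]' | grep -E 'force:|pos'; done
```

```text
eef_pos: [453.4, 105.7, 283.1]
force: [-0.6, 0.3, 0.1]
grip_force: 0.0
eef_pos: [453.4, 99.9, 282.6]
force: [1.0, 1.7, 0.4]
grip_force: 0.7
eef_pos: [453.3, 93.8, 282.4]
force: [-0.1, 1.1, 1.1]
grip_force: 0.7
eef_pos: [453.3, 87.8, 282.4]
force: [1.4, 1.8, 0.7]
grip_force: 0.6
```

Contact with the stop is expected at about 29.

Scaled: -21 mm / 600 = -0.035, -18 mm / 600 = -0.03.

```bash
for i in 1 2; do python3 steer.py '[{"pos":[-0.005,0,0]},{"pos":[-0.01,0,0]},{"pos":[-0.015,0,0]},{"pos":[-0.02,0,0]},{"pos":[-0.025,0,0]},{"pos":[-0.03,0,0]},{"pos":[-0.035,0,0]}]' | grep -E 'force:|pos'; done;  python3 steer.py '[{"pos":[-0.0025,0,0]},{"pos":[-0.005,0,0]},{"pos":[-0.0067,0,0]},{"pos":[-0.0083,0,0]},{"pos":[-0.0083,0,0]}]' | grep -E 'force:|pos'; python3 steer.py '[{"pos":[-0.0025,0,0]},{"pos":[-0.005,0,0]},{"pos":[-0.0067,0,0]},{"pos":[-0.0083,0,0]},{"pos":[-0.0083,0,0]}]' | grep -E 'force:|pos'
```

```text
eef_pos: [453.3, 66.7, 282.3]
force: [-0.2, 1.0, -0.7]
grip_force: 0.3
eef_pos: [453.3, 45.7, 282.4]
force: [0.8, 0.1, -0.3]
grip_force: 0.3
eef_pos: [453.4, 40.9, 282.4]
force: [-0.0, -0.5, -1.2]
grip_force: 0.0
eef_pos: [453.4, 35.8, 282.4]
force: [1.1, -0.1, -0.2]
grip_force: 0.0
```

```bash
for i in 1 2 3 4; do python3 steer.py '[{"pos":[-0.0012,0,0]},{"pos":[-0.0023,0,0]},{"pos":[-0.0033,0,0]},{"pos":[-0.0033,0,0]}]' | grep -E 'force:|pos'; done
```

```text
eef_pos: [453.4, 33.9, 282.4]
force: [0.2, 0.2, 1.4]
grip_force: 0.1
eef_pos: [453.3, 31.9, 282.4]
force: [0.7, -0.4, 0.5]
grip_force: 0.1
eef_pos: [453.4, 29.9, 282.4]
force: [-0.0, 0.7, -0.0]
grip_force: 0.1
eef_pos: [453.3, 28.1, 282.4]
force: [0.6, 4.5, 0.7]
grip_force: 2.1
```

Scaled: -2 mm / 600 = -0.0033, -1.4 mm / 600 = -0.0023.

```bash
for i in 1 2; do python3 steer.py '[{"pos":[-0.0012,0,0]},{"pos":[-0.0023,0,0]},{"pos":[-0.0033,0,0]},{"pos":[-0.0033,0,0]}]' | grep -E 'force:|pos'; done;python3 steer.py '[{"pos":[0.0017,0,0]},{"pos":[0.005,0,0]},{"pos":[0.0133,0,0]},{"pos":[0.0417,0,0]},{"pos":[0.1,0,-0.0333]},{"pos":[0.1667,0,-0.0833]},{"pos":[0.25,0,-0.1]},{"pos":[0.25,0,-0.1]}]'|grep -E 'force:|pos'; python3 look.py 8; python3 - <<'E'
from vis import *
print(tri((0,0),(1,1))[1]>=0, monitor.sense()['time_s'])
E
```

```text
eef_pos: [453.3, 26.4, 282.4]
force: [-0.3, 8.0, 1.6]
grip_force: 4.0
eef_pos: [453.2, 24.8, 282.4]
force: [0.1, 12.1, 1.4]
grip_force: 6.0
eef_pos: [452.7, 178.0, 344.0]
force: [0.1, -0.7, -0.2]
grip_force: 0.0
yellow 244.5 83.2 [433.1 147.6 140. ] [428.9 152.1]
yellow 350.0 45.0 [451.9 -17.5 140. ] [448.6 -21.8]
yellow 1717.0 88.2 [451.8 -17.5 140. ] [448.6 -21.8]
yellow 2838.5 90.0 [452.2 -16.9 140. ] [449.  -21.2]
True 31.6
```

View pics/m8.png

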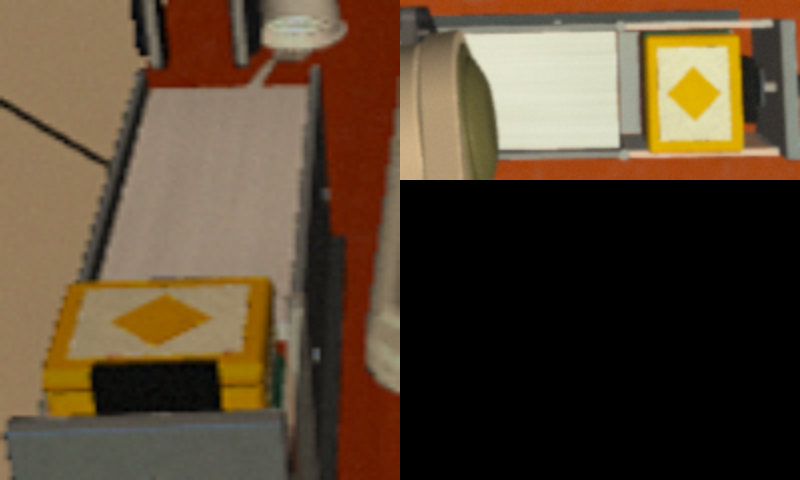

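Yellow sits square on the column at (451.9, -17.5), about 3 mm from green, and the gripper is clear.

```bash
python3 steer.py '[{},{},{}]' | grep force; python3 -c "
from rig import ctrl, cam, monitor;print(ctrl.finish_job())"
```

```text
force: [-0.5, 0.7, 0.5]
grip_force: 0.0
the job is handed in; nothing more can be done
None
```

The three tins stand in one column on the lift (red, then green, then yellow), each pushed against the stop with about 11–15 N on the gripper, and I handed the job in at about 32 s; no verdict was shown.

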